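# Load a swing-out rotor in balance

## Robot

A 6-joint arm with a two-finger parallel gripper is mounted at the origin on a cart in front of the work surface, level with it; the furniture and walls round the work are solid. World frame = base frame: x ahead of the robot, y to its left, z up, the work surface at z = 0. Lengths are in m, angles in degrees, forces in N, time in s.
With the tool pointing down it reaches from about 0.25 to 0.725 m from the base axis. Payload 9.7 kg.
Tool frame: the origin (TCP) lies between the finger pads; the fingertips stand 17 mm ahead of it and the grasp point (between the pads) lies 2 mm behind it; z points along the fingers, y is the direction in which the jaws open and shut (so a half turn about z gives the same grasp; the last joint's range is limited). The gripper opens to 85 mm and grips with 20 to 120 N. Pads are 22 mm wide; open, the fingers measure 114 mm over their backs; the gripper's body (76 mm by 85 mm) begins 54 mm behind the grasp point. The pads swing forward as they close: fully open they stand 13 mm farther back than shut.
Start: joints at [70.646, 4.979, 10.078, 95.1, 0, 90], TCP at [0.182, 0.519, 0.248] pointing down, gripper open.
Joint ranges: [-179.16, 179.16], [-48.56, 103.87], [-65.8, 70.77], [-126.05, 130.52], [-82.76, 87.17], [-180, 180]. Speed limits (degrees/s): [127.2, 127.2, 147.25, 180, 180, 180].

## Interface

Orientations are given as [roll, pitch, yaw] about the fixed x, y, z axes, in that order (R = Rz(yaw) Ry(pitch) Rx(roll)).
In Python, from workcell import monitor, cams, order gives the robot as it stands. The module is installed in compiled form; this text tells all that it offers.
- The arm moves only by the shell command python3 -m handwheel 'ROWS' [OPENING] [FORCE]. ROWS is JSON, a list of rows, each a list of 6 numbers: the shift along the tool's x, y, z in m, then the turn, a rotation vector about the tool's x, y, z in degrees. In form: [[tx, ty, tz, wx, wy, wz], ...]. A call has exactly 8 rows; each row shifts and turns the commanded pose from where the row before left it, along the tool's axes as they then stand; what a row does not reach is not made up. A row lasts 1/12 s, in which the tool goes at most 41.7 mm and 7.16 degrees, less where a joint would pass 70% of its speed; a pose out of reach is approached as far as the arm can. A call is refused whole if a number of a shift passes 0.0417 or a number of a turn 7.16, either way. A call with a gripper value outside its range is refused whole. OPENING is the opening, from -1 (shut) to 1 (fully open), set as the call begins (- or left out, the last holds). The fingers move at their own pace and stop on an object; FORCE is the grip in N (left out, the last holds). Time passes only in rows, so rows that do not move let the fingers close, or fill a call up. It gives the time, the measured TCP pose, the force and the opening at its end, in the units of the state.
- monitor.get_obs(): the state, without advancing time (a new reading comes with each control period).
- cams.camera(name): name is "side" or "top"; returns a dict with "img" (400x640x3 uint8, red, green, blue), "depth" (400x640 float32, m along the optical axis (not along the pixel's ray), 0 where there is no reading), "fx", "fy", "cx", "cy" (pixels), "rvec" (rotation vector, rad) and "tvec" (3), from world to camera coordinates, as OpenCV has them. Camera axes: x right, y down, z forward; pixel columns grow to the right and rows downward; lengths in m; the calibration is good to about 2 mm. A picture is of the moment at which its call begins.
- order.job_done(): hands the job in, once; it reports no verdict.
The state is a dict: "time": time; "q": joint angles; "qd": joint speeds; "joint_efforts": joint torques, N m; "ee_pos": TCP position; "tcp_rot": TCP orientation; "wrist_force": force on the tool from outside, world axes, zero at the start; "torque": the same for the moment, N m; "opening": finger opening in m.
Only numpy, scipy, OpenCV 4.12 (cv2) and the standard library are available. Lean on these libraries where they do the work, as an engineer would, in place of code of your own. Each camera call takes 0.05 s, during which the arm holds its last target. There are 200 camera calls.

## Task

Load the four-bucket rotor so that it will run in balance. One bottle is already in a bucket and stays where it is: stand the other bottle in the bucket directly opposite it, put one grey sleeve into each of the two remaining buckets, and stand one of the two tall capped tubes in each sleeve. Keep bottles and tubes upright, let everything come to rest on the floor of its place; the short tube is not part of this run.

Things in the scene. Friction and masses are not known exactly. Their poses are not given: they have to be found in the camera images.
- bucket_1: round steel rotor bucket, open upward, 86 mm high, bore 64 mm flaring to 78 mm at the rim (88 mm outside). Origin: centre of its underside, 10 mm above the table; inner floor 6 mm above the origin, rim at z = 0.096. Fixed. The four lie on a 95 mm circle round the hub: the one straight across is 190 mm away, neighbours 134 mm. Rotor arms and hub knob stay below z = 0.105.
- bucket_2: round steel rotor bucket, open upward, 86 mm high, bore 64 mm flaring to 78 mm at the rim (88 mm outside). Origin: centre of its underside, 10 mm above the table; inner floor 6 mm above the origin, rim at z = 0.096. Fixed. The four lie on a 95 mm circle round the hub: the one straight across is 190 mm away, neighbours 134 mm. Rotor arms and hub knob stay below z = 0.105.
- bucket_3: round steel rotor bucket, open upward, 86 mm high, bore 64 mm flaring to 78 mm at the rim (88 mm outside). Origin: centre of its underside, 10 mm above the table; inner floor 6 mm above the origin, rim at z = 0.096. Fixed. The four lie on a 95 mm circle round the hub: the one straight across is 190 mm away, neighbours 134 mm. Rotor arms and hub knob stay below z = 0.105.
- bucket_4: round steel rotor bucket, open upward, 86 mm high, bore 64 mm flaring to 78 mm at the rim (88 mm outside). Origin: centre of its underside, 10 mm above the table; inner floor 6 mm above the origin, rim at z = 0.096. Fixed. The four lie on a 95 mm circle round the hub: the one straight across is 190 mm away, neighbours 134 mm. Rotor arms and hub knob stay below z = 0.105.
- bottle_loaded: milky white bottle, 122 mm high: body 56 mm wide up to 72 mm, neck 36 mm, white ribbed cap 42 mm wide from 94 mm to the top (grip it). 0.25 kg. Origin: centre of the underside, z up. At the start it already stands in one of the buckets; leave it there.
- bottle: milky white bottle, 122 mm high: body 56 mm wide up to 72 mm, neck 36 mm, white ribbed cap 42 mm wide from 94 mm to the top (grip it). 0.25 kg. Origin: centre of the underside, z up. It is the twin of the loaded one and at the start stands in a shallow tray (floor z = 0.012, walls to 0.022) with the rack and the sleeves.
- sleeve_1: (the two are alike) grey plastic adapter sleeve, 118 mm high: round foot 56 mm wide and 36 mm high, then a straight collar 48 mm wide to the top (grip it there). Open bore 32 mm wide, its floor 36 mm above the underside. 0.12 kg. Origin: centre of the underside, z up. Fits any bucket and stands 38 mm out of it. Starts upright in a shallow tray (floor z = 0.012).
- sleeve_2: (the two are alike) grey plastic adapter sleeve, 118 mm high: round foot 56 mm wide and 36 mm high, then a straight collar 48 mm wide to the top (grip it there). Open bore 32 mm wide, its floor 36 mm above the underside. 0.12 kg. Origin: centre of the underside, z up. Fits any bucket and stands 38 mm out of it. Starts upright in a shallow tray (floor z = 0.012).
- tube_1: (the two are alike) tall tube, 118 mm: body 28 mm, conical tip 10 mm wide, grey cap 35 mm wide from 94 mm up (grip it). 0.06 kg. Origin: bottom of the tip, z up. Starts in a white rack (62 x 185 mm, top z = 0.072): 3 holes 50 mm deep, 55 mm apart, in a row along the tube's own y; grip along its x, lift 60 mm straight up. It may lean 3 degrees. The third hole holds a short tube.
- tube_2: (the two are alike) tall tube, 118 mm: body 28 mm, conical tip 10 mm wide, grey cap 35 mm wide from 94 mm up (grip it). 0.06 kg. Origin: bottom of the tip, z up. Starts in the same rack as the other: row of holes 50 mm deep along the tube's own y, neighbours 55 mm apart; grip along its x. In a sleeve the tip rests on the floor of the bore and the cap stands clear, 12 mm above the collar.
Things that resemble listed ones, but are neither listed nor needed, are in the scene too. Leave any pink look-alike of the tube_2 alone.

How it is judged (in metres and radians):
At the end, for the whole second after the job is handed in: Second bottle opposite the loaded one, sleeves in the other two buckets, one tall tube in each sleeve: all within 10 mm of the axis of their place, down on its floor, upright (bottles and sleeves 0.10 rad, tubes 0.15 rad), released and at rest; the loaded bottle in its bucket ((horizontal distance between bottle and bucket_1 below 0.01 m or horizontal distance between bottle and bucket_2 below 0.01 m or horizontal distance between bottle and bucket_3 below 0.01 m or horizontal distance between bottle and bucket_4 below 0.01 m) and height (world z) of bottle between 0.01 and 0.024 m and angle between each of bottle, bottle_loaded, sleeve_1, sleeve_2's own z axis and vertical below 0.1 rad and horizontal distance between bottle and bottle_loaded above 0.17 m and (horizontal distance between bottle_loaded and bucket_1 below 0.01 m or horizontal distance between bottle_loaded and bucket_2 below 0.01 m or horizontal distance between bottle_loaded and bucket_3 below 0.01 m or horizontal distance between bottle_loaded and bucket_4 below 0.01 m) and height (world z) of bottle_loaded between 0.01 and 0.024 m and (horizontal distance between sleeve_1 and bucket_1 below 0.01 m or horizontal distance between sleeve_1 and bucket_2 below 0.01 m or horizontal distance between sleeve_1 and bucket_3 below 0.01 m or horizontal distance between sleeve_1 and bucket_4 below 0.01 m) and height (world z) of sleeve_1 between 0.01 and 0.024 m and (horizontal distance between sleeve_2 and bucket_1 below 0.01 m or horizontal distance between sleeve_2 and bucket_2 below 0.01 m or horizontal distance between sleeve_2 and bucket_3 below 0.01 m or horizontal distance between sleeve_2 and bucket_4 below 0.01 m) and height (world z) of sleeve_2 between 0.01 and 0.024 m and horizontal distance between sleeve_1 and sleeve_2 above 0.17 m and ((horizontal distance between tube_1 and sleeve_1 below 0.01 m and horizontal distance between tube_2 and sleeve_2 below 0.01 m) or (horizontal distance between tube_1 and sleeve_2 below 0.01 m and horizontal distance between tube_2 and sleeve_1 below 0.01 m)) and height (world z) of tube_1 between 0.044 and 0.064 m and angle between each of tube_1, tube_2's own z axis and vertical below 0.15 rad and height (world z) of tube_2 between 0.044 and 0.064 m and linear speed of each of bottle, bottle_loaded, sleeve_1, sleeve_2, tube_1, tube_2 below 0.02 m/s); the robot touches nothing.
It fails at once if the bottle that is already loaded is moved from its place (more than 15 mm) (distance of bottle_loaded from where it was at the start of the episode above 0.015 m).
It fails at once if a bottle or tall tube is tipped over (more than 0.8 rad) (angle between any of bottle, bottle_loaded, tube_1, tube_2's own z axis and vertical above 0.8 rad).
It also fails if it takes over 128 s, if anything falls off the work surface, if the arm or the gripper's body presses on something with over 40 N, if the wrist force passes 120 N, or if a joint passes its speed limit or range.

## Working session

There is one attempt and no reset: what is moved stays moved. The work goes in short steps, Python scripts to look and compute and a shell command to move; the robot and the scene stay as the last step left them, time stands still between calls to the robot, and variables do not carry over. Pictures are saved under pics/ and viewed, about 12 in all and at most 16, crops included, and the job is handed in when it is done.

```bash
mkdir -p pics; cat > h.py <<'E'
import numpy as np, cv2
from workcell import monitor, cams, order
def P(c):
    R,_=cv2.Rodrigues(np.array(c["rvec"],float)); return R,np.array(c["tvec"],float).ravel()
def cloud(c):
    R,t=P(c); d=c["depth"]; v,u=np.mgrid[:d.shape[0],:d.shape[1]]
    p=np.stack([(u-c["cx"])/c["fx"]*d,(v-c["cy"])/c["fy"]*d,d],-1)
    return (p-t)@R
def ray(c,u,v,z):
    R,t=P(c); o=-R.T@t; w=R.T@np.array([(u-c["cx"])/c["fx"],(v-c["cy"])/c["fy"],1]); return o+w*(z-o[2])/w[2]
def save(c,n): cv2.imwrite("pics/"+n,c["img"][:,:,::-1])
E
python3 - <<'E'
from h import *
for n in("top","side"):
    c=cams.camera(n); save(c,n+"0.png"); R,t=P(c); print(n,-R.T@t,c["fx"],R.round(2).tolist())
print(monitor.get_obs())
E
```

```text
top [0.44259795 0.03303759 0.97015164] 378.9570447282878 [[-0.02, -1.0, 0.03], [-0.98, 0.01, -0.19], [0.19, -0.03, -0.98]]
side [0.63196684 0.99607939 0.96635082] 446.5830536101107 [[-1.0, 0.05, -0.02], [0.05, 0.67, -0.74], [-0.03, -0.74, -0.67]]
{'time': 0.1, 'q': array([ 7.06473806e+01,  5.00804070e+00,  1.00392879e+01,  9.50980649e+01,
       -8.24430215e-04,  8.99992094e+01]), 'qd': array([ 0.06021987, -0.13873703,  0.14467395, -0.04563736,  0.0319741 ,
        0.05373708]), 'joint_efforts': array([-1.43230054e-04, -5.21563160e+01,  4.65651941e+01,  1.60457322e-02,
       -1.26287861e-05, -1.50609236e-05]), 'ee_pos': array([0.18220593, 0.51875902, 0.24765569]), 'tcp_rot': array([-1.79933182e+02,  8.23507621e-04,  1.60648172e+02]), 'wrist_force': array([ 0.25607709,  0.16711501, -0.21887687]), 'torque': array([-0.00702637,  0.02514119,  0.05092655]), 'opening': 0.08549561489718221}
```

View pics/top0.png

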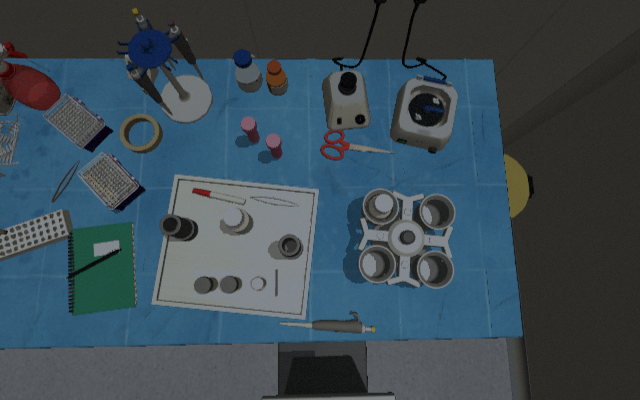

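View pics/side0.png

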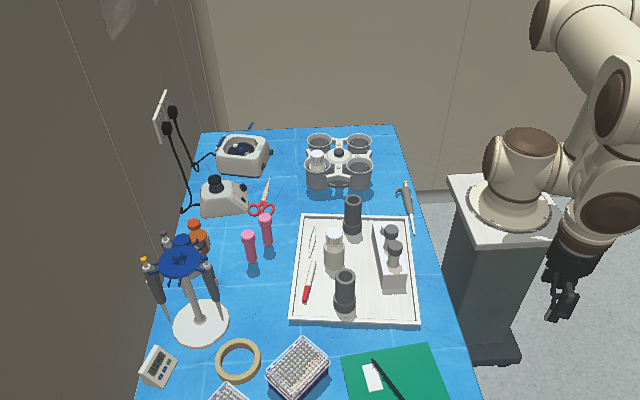

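The top view shows the following:
- **Sleeves:** dark, at (178,228) and (290,245).
- **Bottle:** (235,218).
- **Rack:** tall tubes at (205,284) and (230,284), with the short tube at (258,284).
- **Rotor:** hub at (406,238), with the loaded bottle at (380,205), so its opposite bucket is at (434,268).
- **Pink look-alikes:** (250,130) and (275,145). They match neither the grey cap nor the rack, so I leave them.

Next I measure from depth and take an enlarged crop.

```bash
cat >> h.py <<'E'
def circ(c,u,v,r,z0,z1):
    "min enclosing circle of cloud points near pixel within a height band"
    p=cloud(c); m=np.zeros(p.shape[:2],bool); m[max(0,v-r):v+r,max(0,u-r):u+r]=1
    m&=(p[...,2]>z0)&(p[...,2]<z1)&(c["depth"]>0); q=p[m]
    if len(q)<5: return None,len(q)
    (x,y),R=cv2.minEnclosingCircle((q[:,:2]*1000).astype(np.float32))
    return (round(x/1000,4),round(y/1000,4),"r",round(R,1),"med",np.median(q,0).round(4).tolist()),len(q)
E
python3 - <<'E'
from h import *
c=cams.camera("top"); s=cams.camera("side")
T={"slvA":(176,226,.122,.138),"slvB":(290,243,.122,.138),"bottle":(234,214,.127,.142),"tubeA":(205,284,.13,.15),"tubeB":(230,284,.13,.15),"short":(258,284,.08,.13),"loaded":(381,203,.128,.15),
"bk_a":(380,207,.088,.1),"bk_b":(437,210,.088,.1),"bk_c":(376,263,.088,.1),"bk_d":(434,268,.088,.1),"hub":(406,238,.09,.12)}
for k,(u,v,a,b) in T.items(): print("top",k,circ(c,u,v,24 if k[:2]=="bk" else 17,a,b))
S={"slvA":(345,278,.122,.138),"slvB":(352,202,.122,.138),"bottle":(333,235,.127,.142),"tubeA":(395,247,.13,.15),"tubeB":(391,231,.13,.15),"loaded":(317,156,.128,.15)}
for k,(u,v,a,b) in S.items(): print("side",k,circ(s,u,v,14,a,b))
a=cv2.resize(c["img"][160:310,150:470],None,fx=2.5,fy=2.5,interpolation=cv2.INTER_CUBIC)
cv2.imwrite("pics/crop1.png",a[:,:,::-1])
E
```

```text
top slvA ((0.5484, 0.3462, 'r', 24.1, 'med', [0.5476, 0.3452, 0.1302]), 246)
top slvB ((0.5, 0.0848, 'r', 23.7, 'med', [0.4999, 0.0846, 0.1309]), 210)
top bottle ((0.5638, 0.2096, 'r', 21.9, 'med', [0.5629, 0.2088, 0.1349]), 300)
top tubeA ((0.4154, 0.2555, 'r', 29.7, 'med', [0.4175, 0.2651, 0.141]), 261)
top tubeB ((0.4175, 0.2127, 'r', 18.4, 'med', [0.4169, 0.2119, 0.1409]), 244)
top short ((0.4176, 0.1575, 'r', 13.2, 'med', [0.4184, 0.1576, 0.0968]), 119)
top loaded ((0.5904, -0.1267, 'r', 21.8, 'med', [0.5897, -0.126, 0.1389]), 288)
top bk_a ((0.5777, -0.1375, 'r', 58.8, 'med', [0.5843, -0.1245, 0.0952]), 530)
top bk_b ((0.5646, -0.247, 'r', 61.1, 'med', [0.5773, -0.27, 0.0952]), 418)
top bk_c ((0.4691, -0.1245, 'r', 59.4, 'med', [0.4594, -0.1181, 0.0948]), 453)
top bk_d ((0.4569, -0.2353, 'r', 61.8, 'med', [0.4442, -0.2555, 0.0952]), 450)
top hub ((0.5156, -0.1702, 'r', 46.0, 'med', [0.5151, -0.1836, 0.1027]), 209)
side slvA ((0.55, 0.3486, 'r', 25.8, 'med', [0.5505, 0.3495, 0.1299]), 211)
side slvB ((0.5006, 0.0863, 'r', 26.6, 'med', [0.502, 0.09, 0.1299]), 143)
side bottle ((0.5664, 0.2113, 'r', 22.3, 'med', [0.5661, 0.2146, 0.1347]), 188)
side tubeA ((0.4262, 0.2535, 'r', 36.3, 'med', [0.4207, 0.269, 0.1398]), 197)
side tubeB ((0.4155, 0.2329, 'r', 38.5, 'med', [0.4198, 0.2247, 0.1408]), 203)
side loaded ((0.5913, -0.1251, 'r', 23.5, 'med', [0.5927, -0.1192, 0.1386]), 124)
```

View pics/crop1.png

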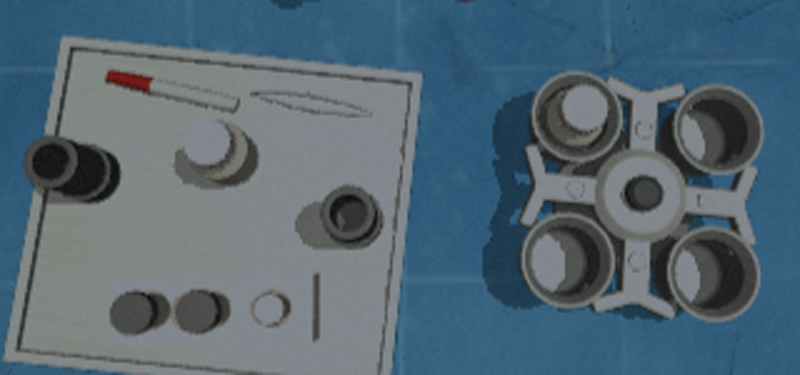

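Positions and heights match the listing: sleeve tops about 0.130, bottle 0.135, tube caps 0.141. The grey-capped pair in the rack are the tall tubes, and the white-capped short tube is at the +u end. Next I fit the bucket rims.

```bash
cat >> h.py <<'E'
from scipy.optimize import least_squares
def rims(c,verbose=1):
    "fit hub centre + angle of the 4-bucket square to rim points (mid rim radius 41.5 mm), bucket1 = loaded-bottle side"
    p=cloud(c); q=p[(p[...,2]>.089)&(p[...,2]<.0985)&(c["depth"]>0)][:,:2]
    f=lambda a:a[:2]+.095*np.array([[np.cos(a[2]+k*np.pi/2),np.sin(a[2]+k*np.pi/2)] for k in range(4)])
    a=np.array([.5165,-.189,.7])
    for w in(.012,.008,.007):
        d=np.linalg.norm(q[:,None]-f(a),axis=2); m=np.abs(d-.0415).min(1)<w; Q=q[m]
        a=least_squares(lambda a:np.abs(np.linalg.norm(Q[:,None]-f(a),axis=2)-.0415).min(1),a,loss="soft_l1",f_scale=.002).x
    return a,f(a),m.sum()
E
python3 - <<'E'
from h import *
for n in("top","side"):
    a,b,k=rims(cams.camera(n)); print(n,a.round(4),b.round(4).tolist(),k)
c=cams.camera("top"); print(ray(c,406,236,.1),circ(c,197,284,11,.13,.15),circ(c,205,284,13,.13,.15))
E
```

```text
top [ 0.5161 -0.1857  0.6782] [[0.5901, -0.1261], [0.4565, -0.1117], [0.4421, -0.2453], [0.5757, -0.2597]] 1374
side [ 0.5187 -0.1846  0.6749] [[0.5928, -0.1252], [0.4593, -0.1104], [0.4445, -0.2439], [0.578, -0.2588]] 494
[ 0.51904279 -0.18311223  0.1       ] ((0.4173, 0.2682, 'r', 17.7, 'med', [0.4176, 0.2691, 0.1409]), 205) ((0.4173, 0.2676, 'r', 18.1, 'med', [0.4175, 0.2659, 0.1409]), 246)
```

```bash
python3 -m handwheel '[[0,0,-0.01,0,0,7.06],[0,0,-0.01,0,0,7.06],[0,0,0,0,0,7.06],[0,0,0,0,0,7.06],[0,0,0,0,0,7.06],[0,0,0,0,0,7.06],[0,0,0,0,0,7.06],[0,0,0,0,0,7.06]]' 1 40
python3 -m handwheel '[[0,0,0,0,0,7.06],[0,0,0,0,0,7.06],[0,0,0,0,0,0],[0,0,0,0,0,0],[0,0,0,0,0,0],[0,0,0,0,0,0],[0,0,0,0,0,0],[0,0,0,0,0,0]]'
```

```text
time: 1.02
ee_pos: [0.1823, 0.5189, 0.2683]
tcp_rot: [180.0, 0.0, 103.8]
wrist_force: [0.6, -0.1, -1.0]
opening: 0.0856
time: 1.68
ee_pos: [0.1823, 0.5189, 0.2683]
tcp_rot: [180.0, -0.0, 90.1]
wrist_force: [-0.2, 0.5, 0.4]
opening: 0.0854
```

```bash
python3 -m handwheel '[[-0.022,0.0273,0,0,0,0],[-0.022,0.0273,0,0,0,0],[-0.022,0.0273,0,0,0,0],[-0.022,0.0273,0,0,0,0],[-0.022,0.0273,0,0,0,0],[-0.022,0.0273,0,0,0,0],[-0.022,0.0273,0,0,0,0],[-0.022,0.0273,0,0,0,0]]'
python3 -m handwheel '[[-0.022,0.0273,0,0,0,0],[-0.022,0.0273,0,0,0,0],[-0.022,0.0273,0,0,0,0],[-0.022,0.0273,0,0,0,0],[-0.022,0.0273,0,0,0,0],[-0.022,0.0273,0,0,0,0],[0,0,0.02,0,0,0],[0,0,0.02,0,0,0]]'
python3 -m handwheel '[[0,0,0.02,0,0,0],[0,0,0,0,0,0],[0,0,0,0,0,0],[0,0,0,0,0,0],[0,0,0,0,0,0],[0,0,0,0,0,0],[0,0,0,0,0,0],[0,0,0,0,0,0]]'
python3 - <<'E'
from h import *
s=cams.camera("side"); t=cams.camera("top")
a=cv2.resize(s["img"][120:300,250:430],(500,500)); b=cv2.resize(t["img"][150:300,150:300],(300,300))
k=np.zeros((500,800,3),np.uint8); k[:,:500]=a; k[:300,500:]=b; cv2.imwrite("pics/b1.png",k[:,:,::-1])
E
```

```text
time: 2.35
ee_pos: [0.4019, 0.3418, 0.2685]
tcp_rot: [180.0, -0.0, 90.1]
wrist_force: [-0.6, 0.4, -0.4]
opening: 0.0852
time: 3.02
ee_pos: [0.5667, 0.2098, 0.2281]
tcp_rot: [179.9, -0.0, 89.9]
wrist_force: [-0.4, 0.3, 0.2]
opening: 0.0853
time: 3.68
ee_pos: [0.5648, 0.2114, 0.2089]
tcp_rot: [180.0, -0.0, 90.1]
wrist_force: [-0.1, 0.4, 0.7]
opening: 0.0853
```

View pics/b1.png

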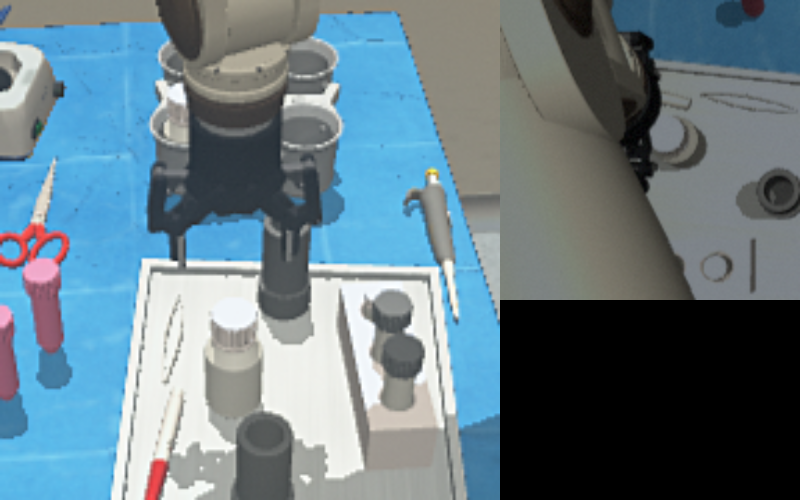

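The crop shows the fingers at about x 180 and 292, centred on the bottle cap at 235. I descend and grip.

```bash
python3 -m handwheel '[[-0.001,0,0.02,0,0,0],[0,0,0.02,0,0,0],[0,0,0.02,0,0,0],[0,0,0.014,0,0,0],[0,0,0.01,0,0,0],[0,0,0,0,0,0],[0,0,0,0,0,0],[0,0,0,0,0,0]]'
python3 -m handwheel '[[0,0,0,0,0,0],[0,0,0,0,0,0],[0,0,0,0,0,0],[0,0,0,0,0,0],[0,0,0,0,0,0],[0,0,0,0,0,0],[0,0,0,0,0,0],[0,0,0,0,0,0]]' -1 40
python3 -m handwheel '[[0,0,0,0,0,0],[0,0,0,0,0,0],[0,0,-0.005,0,0,0],[0,0,-0.01,0,0,0],[0,0,-0.02,0,0,0],[0,0,-0.025,0,0,0],[0,0,-0.025,0,0,0],[0,0,-0.025,0,0,0]]'
```

```text
time: 4.45
ee_pos: [0.5652, 0.2104, 0.1255]
tcp_rot: [179.9, -0.0, 90.0]
wrist_force: [0.7, 0.1, -0.7]
opening: 0.0856
time: 5.12
ee_pos: [0.5649, 0.2103, 0.125]
tcp_rot: [179.9, -0.0, 90.0]
wrist_force: [-1.0, 0.6, 5.9]
opening: 0.0412
time: 5.78
ee_pos: [0.5644, 0.2101, 0.2357]
tcp_rot: [-180.0, 0.0, 90.0]
wrist_force: [-0.1, 0.2, -3.1]
opening: 0.0409
```

```bash
python3 -m handwheel '[[0,0,-0.025,0,0,0],[0,0,-0.025,0,0,0],[-0.01,-0.003,0,0,0,0],[-0.025,-0.006,0,0,0,0],[-0.035,-0.009,0,0,0,0],[-0.035,-0.009,0,0,0,0],[-0.035,-0.009,0,0,0,0],[-0.035,-0.009,0,0,0,0]]'
python3 -m handwheel '[[-0.035,-0.009,0,0,0,0],[-0.035,-0.009,0,0,0,0],[-0.035,-0.009,0,0,0,0],[-0.035,-0.01,0,0,0,0],[-0.035,-0.01,0,0,0,0],[-0.035,-0.01,0,0,0,0],[-0.035,-0.01,0,0,0,0],[-0.02,-0.005,0,0,0,0]]'
python3 -m handwheel '[[-0.015,-0.004,0,0,0,0],[0,0,0,0,0,0],[0,0,0,0,0,0],[0,0,0,0,0,0],[0,0,0,0,0,0],[0,0,0,0,0,0],[0,0,0,0,0,0],[0,0,0,0,0,0]]'
python3 - <<'E'
from h import *
s=cams.camera("side"); t=cams.camera("top")
a=cv2.resize(s["img"][50:210,270:430],(500,500)); b=cv2.resize(t["img"][160:310,330:480],(300,300))
k=np.zeros((500,800,3),np.uint8); k[:,:500]=a; k[:300,500:]=b; cv2.imwrite("pics/b2.png",k[:,:,::-1])
E
```

```text
time: 6.45
ee_pos: [0.5187, 0.0335, 0.2836]
tcp_rot: [-179.9, 0.0, 90.1]
wrist_force: [1.3, -0.5, -3.0]
opening: 0.041
time: 7.12
ee_pos: [0.4462, -0.2328, 0.2838]
tcp_rot: [-179.9, 0.0, 89.9]
wrist_force: [0.3, 0.1, -3.0]
opening: 0.0409
time: 7.78
ee_pos: [0.4443, -0.2444, 0.2843]
tcp_rot: [180.0, 0.0, 90.1]
wrist_force: [0.8, 0.1, -3.7]
opening: 0.041
```

View pics/b2.png

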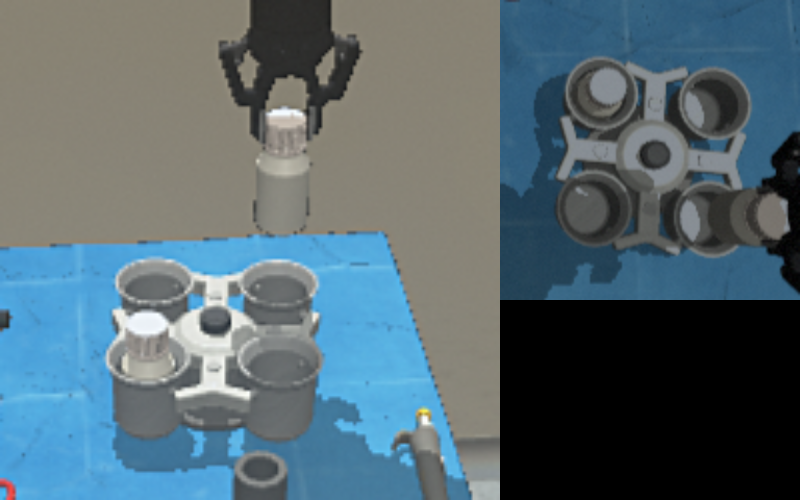

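The bottle hangs upright over the opposite bucket, at x 282 in the crop against 280 for the bucket. I lower it.

```bash
python3 -m handwheel '[[0,-0.001,0.025,0,0,0],[0,0,0.025,0,0,0],[0,0,0.02,0,0,0],[0,0,0.015,0,0,0],[0,0,0.015,0,0,0],[0,0,0.01,0,0,0],[0,0,0.01,0,0,0],[0,0,0.01,0,0,0]]'
python3 -m handwheel '[[0,0,0.008,0,0,0],[0,0,0.006,0,0,0],[0,0,0.005,0,0,0],[0,0,0.003,0,0,0],[0,0,0.002,0,0,0],[0,0,0,0,0,0],[0,0,0,0,0,0],[0,0,0,0,0,0]]'
```

```text
time: 8.55
ee_pos: [0.4432, -0.2449, 0.1539]
tcp_rot: [180.0, 0.0, 90.0]
wrist_force: [0.4, 0.4, -2.4]
opening: 0.0408
time: 9.22
ee_pos: [0.4433, -0.245, 0.1307]
tcp_rot: [180.0, 0.0, 90.0]
wrist_force: [0.1, 0.2, -2.4]
opening: 0.0406
```

```bash
python3 -m handwheel '[[0,0,0.001,0,0,0],[0,0,0.001,0,0,0],[0,0,0,0,0,0],[0,0,0,0,0,0],[0,0,0,0,0,0],[0,0,0,0,0,0],[0,0,0,0,0,0],[0,0,0,0,0,0]]'
```

```text
time: 9.88
ee_pos: [0.4433, -0.2451, 0.129]
tcp_rot: [179.9, 0.0, 90.0]
wrist_force: [-1.6, 0.4, 6.1]
opening: 0.0407
```

```bash
python3 -m handwheel '[[0,0,0,0,0,0],[0,0,0,0,0,0],[0,0,0,0,0,0],[0,0,0,0,0,0],[0,0,0,0,0,0],[0,0,0,0,0,0],[0,0,-0.005,0,0,0],[0,0,-0.01,0,0,0]]' 1
python3 -m handwheel '[[0,0,-0.025,0,0,0],[0,0,-0.025,0,0,0],[0,0,-0.025,0,0,0],[0.033,0.0057,0,0,0,0],[0.033,0.0057,0,0,0,0],[0.033,0.0057,0,0,0,0],[0.033,0.0057,0,0,0,0],[0.033,0.0057,0,0,0,0]]'
python3 -m handwheel '[[0.033,0.0057,0,0,0,0],[0.033,0.0057,0,0,0,0],[0.033,0.0057,0,0,0,0],[0.033,0.0057,0,0,0,0],[0.033,0.0057,0,0,0,0],[0,0,0,0,0,0],[0,0,0,0,0,0],[0,0,0,0,0,0]]'
python3 - <<'E'
from h import *
t=cams.camera("top"); s=cams.camera("side"); print(circ(t,436,262,20,.125,.15)); print(circ(s,352,202,14,.122,.138)); print(monitor.get_obs()["ee_pos"])
a=cv2.resize(s["img"][120:280,270:430],(500,500)); b=cv2.resize(t["img"][160:310,330:480],(300,300))
k=np.zeros((500,800,3),np.uint8); k[:,:500]=a; k[:300,500:]=b; cv2.imwrite("pics/b3.png",k[:,:,::-1])
E
```

```text
time: 10.55
ee_pos: [0.4426, -0.2446, 0.1428]
tcp_rot: [-179.9, -0.1, 90.0]
wrist_force: [-0.8, 1.0, 0.0]
opening: 0.0855
time: 11.22
ee_pos: [0.4715, -0.0784, 0.2196]
tcp_rot: [179.9, 0.0, 90.0]
wrist_force: [0.2, 0.0, -0.3]
opening: 0.0856
time: 11.88
ee_pos: [0.4998, 0.0851, 0.2189]
tcp_rot: [180.0, 0.0, 90.1]
wrist_force: [-0.2, 0.1, 1.0]
opening: 0.0855
((0.4417, -0.2452, 'r', 22.2, 'med', [0.4426, -0.2432, 0.1389]), 327)
((0.501, 0.087, 'r', 25.9, 'med', [0.5021, 0.0898, 0.1298]), 150)
[0.49981985 0.08431373 0.21877597]
```

View pics/b3.png

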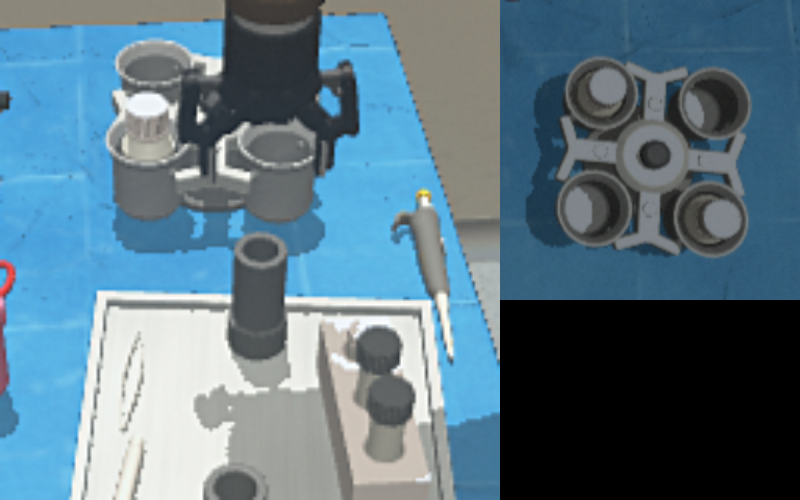

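The second bottle now stands centred opposite the loaded one, with its cap at z 0.139. Next is sleeve B, followed by a lift and a carry to the bucket at (0.577,-0.259).

```bash
python3 -m handwheel '[[0.001,0,0.02,0,0,0],[0,0,0.025,0,0,0],[0,0,0.025,0,0,0],[0,0,0.018,0,0,0],[0,0,0.01,0,0,0],[0,0,0,0,0,0],[0,0,0,0,0,0],[0,0,0,0,0,0]]'
python3 -m handwheel '[[0,0,0,0,0,0],[0,0,0,0,0,0],[0,0,0,0,0,0],[0,0,0,0,0,0],[0,0,0,0,0,0],[0,0,0,0,0,0],[0,0,0,0,0,0],[0,0,0,0,0,0]]' -1 40
python3 -m handwheel '[[0,0,0,0,0,0],[0,0,0,0,0,0],[0,0,-0.005,0,0,0],[0,0,-0.01,0,0,0],[0,0,-0.025,0,0,0],[0,0,-0.03,0,0,0],[0,0,-0.03,0,0,0],[0,0,-0.03,0,0,0]]'
python3 -m handwheel '[[0,0,-0.03,0,0,0],[0,0,0,0,0,0],[0,0,0,0,0,0],[0,0,0,0,0,0],[0,0,0,0,0,0],[0,0,0,0,0,0],[0,0,0,0,0,0],[0,0,0,0,0,0]]'
```

```text
time: 12.65
ee_pos: [0.5005, 0.0859, 0.1218]
tcp_rot: [179.9, -0.0, 90.0]
wrist_force: [-0.5, 0.0, 0.2]
opening: 0.085
time: 13.32
ee_pos: [0.5002, 0.0863, 0.1213]
tcp_rot: [179.9, -0.0, 90.1]
wrist_force: [-0.5, 0.2, 5.8]
opening: 0.0462
time: 13.98
ee_pos: [0.4994, 0.0861, 0.2523]
tcp_rot: [-180.0, 0.0, 90.0]
wrist_force: [1.3, 0.4, -1.0]
opening: 0.0464
time: 14.65
ee_pos: [0.4996, 0.0861, 0.2797]
tcp_rot: [-179.9, 0.0, 90.0]
wrist_force: [0.7, 0.1, -2.0]
opening: 0.0465
```

```bash
python3 -m handwheel '[[-0.02,0.0045,-0.005,0,0,0],[-0.03,0.0067,0,0,0,0],[-0.03,0.0067,0,0,0,0],[-0.03,0.0067,0,0,0,0],[-0.03,0.0067,0,0,0,0],[-0.03,0.0067,0,0,0,0],[-0.03,0.0067,0,0,0,0],[-0.03,0.0067,0,0,0,0]]'
python3 -m handwheel '[[-0.03,0.0067,0,0,0,0],[-0.03,0.0067,0,0,0,0],[-0.03,0.0067,0,0,0,0],[-0.025,0.0062,0,0,0,0],[0,0,0,0,0,0],[0,0,0,0,0,0],[0,0,0,0,0,0],[0,0,0,0,0,0]]'
python3 - <<'E'
from h import *
t=cams.camera("top"); s=cams.camera("side"); p=monitor.get_obs()["ee_pos"]; print(p)
for c in(t,s):
    q=cloud(c); m=(q[...,2]>.17)&(q[...,2]<.205)&(c["depth"]>0)&(np.hypot(q[...,0]-p[0],q[...,1]-p[1])<.045); Q=q[m]
    print(len(Q), Q[:,:2].min(0),Q[:,:2].max(0))
    r=least_squares(lambda a:np.hypot(Q[:,0]-a[0],Q[:,1]-a[1])-.028,p[:2],loss="soft_l1",f_scale=.002); print(r.x,Q[:,2].min())
E
```

```text
time: 15.32
ee_pos: [0.5514, -0.1454, 0.285]
tcp_rot: [-180.0, -0.0, 90.0]
wrist_force: [0.3, 0.0, -0.5]
opening: 0.0463
time: 15.98
ee_pos: [0.5777, -0.2579, 0.2855]
tcp_rot: [180.0, -0.0, 90.1]
wrist_force: [0.7, 1.2, -1.0]
opening: 0.0465
[ 0.57774461 -0.25778148  0.28574529]
108 [ 0.54925917 -0.26999107] [ 0.59980497 -0.23027528]
[ 0.57786755 -0.25928235] 0.17906290404288944
113 [ 0.55305138 -0.25669546] [ 0.60582856 -0.22680568]
[ 0.57925165 -0.25906298] 0.17928320616699375
```

```bash
python3 -m handwheel '[[0,-0.001,0.025,0,0,0],[0,0,0.025,0,0,0],[0,0,0.025,0,0,0],[0,0,0.02,0,0,0],[0,0,0.015,0,0,0],[0,0,0.01,0,0,0],[0,0,0.01,0,0,0],[0,0,0.01,0,0,0]]'
python3 -m handwheel '[[0,0,0.007,0,0,0],[0,0,0.005,0,0,0],[0,0,0.004,0,0,0],[0,0,0.003,0,0,0],[0,0,0.002,0,0,0],[0,0,0,0,0,0],[0,0,0,0,0,0],[0,0,0,0,0,0]]'
```

```text
time: 16.75
ee_pos: [0.5771, -0.2584, 0.1454]
tcp_rot: [179.9, 0.0, 90.1]
wrist_force: [0.0, -0.5, -1.3]
opening: 0.0462
time: 17.42
ee_pos: [0.5771, -0.259, 0.1253]
tcp_rot: [179.9, 0.0, 90.0]
wrist_force: [-1.3, -0.2, 6.2]
opening: 0.0462
```

```bash
python3 -m handwheel '[[0,0,0,0,0,0],[0,0,0,0,0,0],[0,0,0,0,0,0],[0,0,0,0,0,0],[0,0,0,0,0,0],[0,0,0,0,0,0],[0,0,-0.005,0,0,0],[0,0,-0.01,0,0,0]]' 1
python3 -m handwheel '[[0,0,-0.025,0,0,0],[0,0,-0.03,0,0,0],[0,0,-0.025,0,0,0],[0.03,-0.0015,0,0,0,0],[0.036,-0.0017,0,0,0,0],[0.036,-0.0017,0,0,0,0],[0.036,-0.0017,0,0,0,0],[0.036,-0.0017,0,0,0,0]]'
python3 -m handwheel '[[0.036,-0.0017,0,0,0,0],[0.036,-0.0017,0,0,0,0],[0.036,-0.0017,0,0,0,0],[0.036,-0.0017,0,0,0,0],[0.036,-0.0017,0,0,0,0],[0.036,-0.0017,0,0,0,0],[0.036,-0.0017,0,0,0,0],[0.036,-0.0017,0,0,0,0]]'
python3 -m handwheel '[[0.036,-0.0017,0,0,0,0],[0.036,-0.0017,0,0,0,0],[0.036,-0.0017,0,0,0,0],[0.036,-0.0017,0,0,0,0],[0,0,0,0,0,0],[0,0,0,0,0,0],[0,0,0,0,0,0],[0,0,0,0,0,0]]'
python3 - <<'E'
from h import *
t=cams.camera("top"); s=cams.camera("side"); print(circ(t,437,206,20,.125,.15)); print(circ(s,345,278,14,.122,.138)); print(monitor.get_obs()["ee_pos"])
a=cv2.resize(s["img"][110:310,250:450],(500,500)); b=cv2.resize(t["img"][160:310,330:480],(300,300))
k=np.zeros((500,800,3),np.uint8); k[:,:500]=a; k[:300,500:]=b; cv2.imwrite("pics/b4.png",k[:,:,::-1])
E
```

```text
time: 18.08
ee_pos: [0.5763, -0.2585, 0.1386]
tcp_rot: [-179.9, -0.0, 90.0]
wrist_force: [0.4, 0.3, 0.5]
opening: 0.085
time: 18.75
ee_pos: [0.5681, -0.0833, 0.2206]
tcp_rot: [179.9, 0.0, 90.0]
wrist_force: [0.7, 1.0, -0.0]
opening: 0.0854
time: 19.42
ee_pos: [0.5542, 0.205, 0.2207]
tcp_rot: [179.9, -0.0, 90.0]
wrist_force: [0.5, 0.3, -0.0]
opening: 0.0853
time: 20.08
ee_pos: [0.5479, 0.3462, 0.22]
tcp_rot: [180.0, -0.0, 90.0]
wrist_force: [-0.8, -0.2, 0.0]
opening: 0.0852
((0.5767, -0.2599, 'r', 23.9, 'med', [0.5758, -0.2588, 0.1347]), 242)
((0.5495, 0.348, 'r', 25.4, 'med', [0.5506, 0.3502, 0.1301]), 207)
[0.54796232 0.34604459 0.21994762]
```

View pics/b4.png

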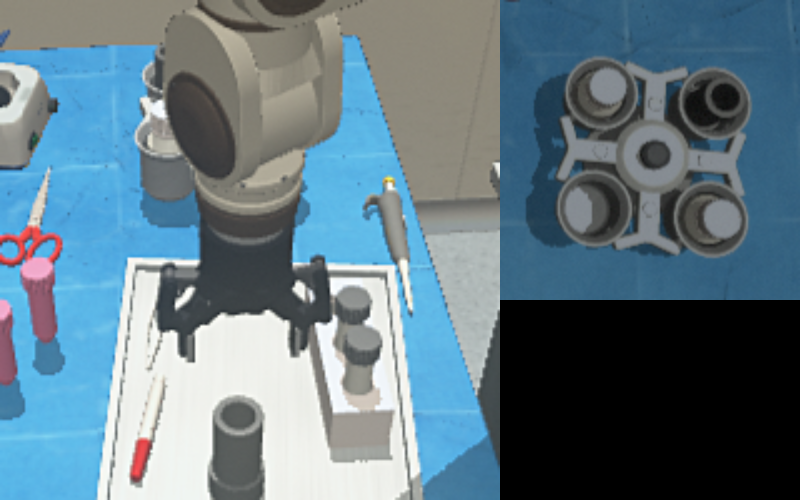

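The first sleeve is down and centred in its bucket, with its top at z 0.135. Now the second sleeve, which goes to the bucket at (0.458,-0.111).

```bash
python3 -m handwheel '[[0.001,0.001,0.02,0,0,0],[0,0,0.025,0,0,0],[0,0,0.025,0,0,0],[0,0,0.019,0,0,0],[0,0,0.01,0,0,0],[0,0,0,0,0,0],[0,0,0,0,0,0],[0,0,0,0,0,0]]'
python3 -m handwheel '[[0,0,0,0,0,0],[0,0,0,0,0,0],[0,0,0,0,0,0],[0,0,0,0,0,0],[0,0,0,0,0,0],[0,0,0,0,0,0],[0,0,0,0,0,0],[0,0,0,0,0,0]]' -1 40
python3 -m handwheel '[[0,0,0,0,0,0],[0,0,0,0,0,0],[0,0,-0.005,0,0,0],[0,0,-0.01,0,0,0],[0,0,-0.025,0,0,0],[0,0,-0.03,0,0,0],[0,0,-0.03,0,0,0],[0,0,-0.03,0,0,0]]'
python3 -m handwheel '[[0,0,-0.03,0,0,0],[0,0,-0.005,0,0,0],[0,0,0,0,0,0],[0,0,0,0,0,0],[0,0,0,0,0,0],[0,0,0,0,0,0],[0,0,0,0,0,0],[0,0,0,0,0,0]]'
```

```text
time: 20.85
ee_pos: [0.5493, 0.3483, 0.1221]
tcp_rot: [179.9, -0.1, 90.0]
wrist_force: [0.6, -0.6, 1.4]
opening: 0.0857
time: 21.52
ee_pos: [0.549, 0.3485, 0.1212]
tcp_rot: [179.9, -0.0, 90.0]
wrist_force: [1.5, 0.1, 5.3]
opening: 0.0462
time: 22.18
ee_pos: [0.5481, 0.348, 0.2521]
tcp_rot: [-180.0, 0.0, 90.0]
wrist_force: [0.5, 0.2, -0.1]
opening: 0.046
time: 22.85
ee_pos: [0.5484, 0.3481, 0.2844]
tcp_rot: [-179.9, 0.0, 90.0]
wrist_force: [-0.6, -1.0, -1.1]
opening: 0.0462
```

```bash
python3 -m handwheel '[[-0.02,-0.004,0,0,0,0],[-0.034,-0.0067,0,0,0,0],[-0.034,-0.0067,0,0,0,0],[-0.034,-0.0067,0,0,0,0],[-0.034,-0.0067,0,0,0,0],[-0.034,-0.0067,0,0,0,0],[-0.034,-0.0067,0,0,0,0],[-0.034,-0.0067,0,0,0,0]]'
python3 -m handwheel '[[-0.034,-0.0067,0,0,0,0],[-0.034,-0.0067,0,0,0,0],[-0.034,-0.0067,0,0,0,0],[-0.034,-0.0067,0,0,0,0],[-0.034,-0.0067,0,0,0,0],[-0.034,-0.0067,0,0,0,0],[-0.031,-0.006,0,0,0,0],[0,0,0,0,0,0]]'
python3 -m handwheel '[[0,0,0,0,0,0],[0,0,0,0,0,0],[0,0,0,0,0,0],[0,0,0,0,0,0],[0,0,0,0,0,0],[0,0,0,0,0,0],[0,0,0,0,0,0],[0,0,0,0,0,0]]'
python3 - <<'E'
from h import *
t=cams.camera("top"); s=cams.camera("side"); p=monitor.get_obs()["ee_pos"]; print(p)
for c in(t,s):
    q=cloud(c); m=(q[...,2]>.17)&(q[...,2]<.205)&(c["depth"]>0)&(np.hypot(q[...,0]-p[0],q[...,1]-p[1])<.045); Q=q[m]
    r=least_squares(lambda a:np.hypot(Q[:,0]-a[0],Q[:,1]-a[1])-.028,p[:2],loss="soft_l1",f_scale=.002); print(r.x,Q[:,2].min(),len(Q))
E
```

```text
time: 23.52
ee_pos: [0.4971, 0.0887, 0.2851]
tcp_rot: [180.0, 0.0, 90.1]
wrist_force: [0.4, -0.4, -1.6]
opening: 0.046
time: 24.18
ee_pos: [0.4506, -0.149, 0.285]
tcp_rot: [-180.0, 0.1, 89.8]
wrist_force: [0.0, 0.1, -1.6]
opening: 0.0457
time: 24.85
ee_pos: [0.452, -0.1446, 0.2853]
tcp_rot: [-180.0, -0.0, 90.1]
wrist_force: [-0.1, 0.1, -1.0]
opening: 0.0458
[ 0.45194771 -0.14475279  0.28529945]
[ 0.45169873 -0.14672447] 0.18105641476482026 58
[ 0.45314472 -0.14668336] 0.17790638677764278 130
```

I moved one row too many in y, so I correct that while still high up, then lower.

```bash
python3 -m handwheel '[[0.018,0.003,0,0,0,0],[0.0175,0.0027,0,0,0,0],[0,0,0,0,0,0],[0,0,0,0,0,0],[0,0,0,0,0,0],[0,0,0.02,0,0,0],[0,0,0.025,0,0,0],[0,0,0.025,0,0,0]]'
python3 -m handwheel '[[0,0,0.02,0,0,0],[0,0,0.015,0,0,0],[0,0,0.015,0,0,0],[0,0,0.01,0,0,0],[0,0,0.01,0,0,0],[0,0,0,0,0,0],[0,0,0,0,0,0],[0,0,0,0,0,0]]'
python3 -m handwheel '[[0,0,0.007,0,0,0],[0,0,0.005,0,0,0],[0,0,0.004,0,0,0],[0,0,0.003,0,0,0],[0,0,0.001,0,0,0],[0,0,0,0,0,0],[0,0,0,0,0,0],[0,0,0,0,0,0]]'
```

```text
time: 25.62
ee_pos: [0.4577, -0.1101, 0.2148]
tcp_rot: [179.9, 0.0, 90.0]
wrist_force: [0.2, -0.1, -1.2]
opening: 0.046
time: 26.28
ee_pos: [0.4579, -0.1096, 0.1462]
tcp_rot: [179.9, 0.0, 90.0]
wrist_force: [-0.2, -0.0, -0.6]
opening: 0.0461
time: 26.95
ee_pos: [0.4574, -0.1094, 0.1252]
tcp_rot: [-180.0, 0.0, 90.0]
wrist_force: [-1.8, -2.1, -0.0]
opening: 0.0459
```

```bash
python3 -m handwheel '[[0,0,0,0,0,0],[0,0,0,0,0,0],[0,0,0,0,0,0],[0,0,0,0,0,0],[0,0,0,0,0,0],[0,0,0,0,0,0],[0,0,-0.005,0,0,0],[0,0,-0.01,0,0,0]]' 1
python3 -m handwheel '[[0,0,-0.025,0,0,0],[0,0,-0.03,0,0,0],[0,0,-0.03,0,0,0],[0.0322,-0.004,0,0,0,0],[0.0322,-0.004,0,0,0,0],[0.0322,-0.004,0,0,0,0],[0.0322,-0.004,0,0,0,0],[0.0322,-0.004,0,0,0,0]]'
python3 -m handwheel '[[0.0322,-0.004,0,0,0,0],[0.0322,-0.004,0,0,0,0],[0.0322,-0.004,0,0,0,0],[0.0322,-0.004,0,0,0,0],[0.0322,-0.004,0,0,0,0],[0,0,0,0,0,0],[0,0,0,0,0,0],[0,0,0,0,0,0]]'
python3 - <<'E'
from h import *
t=cams.camera("top"); s=cams.camera("side"); p=monitor.get_obs()["ee_pos"]; print(p)
print(circ(t,437,206,20,.125,.15),circ(t,373,258,20,.125,.15))
q=cloud(s); 
for y in(.212,.267):
    m=(q[...,2]>.137)&(q[...,2]<.146)&(np.hypot(q[...,0]-.418,q[...,1]-y)<.026)&(s["depth"]>0); Q=q[m]; print(len(Q),cv2.minEnclosingCircle((Q[:,:2]*1000).astype(np.float32)))
a=cv2.resize(s["img"][110:310,250:450],(500,500)); b=cv2.resize(t["img"][160:310,330:480],(300,300))
k=np.zeros((500,800,3),np.uint8); k[:,:500]=a; k[:300,500:]=b; cv2.imwrite("pics/b5.png",k[:,:,::-1])
E
```

```text
time: 27.62
ee_pos: [0.457, -0.1092, 0.1398]
tcp_rot: [-179.9, -0.0, 90.0]
wrist_force: [-0.6, 0.1, 0.3]
opening: 0.0854
time: 28.28
ee_pos: [0.4371, 0.0529, 0.2265]
tcp_rot: [179.9, -0.0, 90.0]
wrist_force: [0.1, -0.2, 0.0]
opening: 0.0853
time: 28.95
ee_pos: [0.4173, 0.2124, 0.2259]
tcp_rot: [180.0, 0.0, 90.1]
wrist_force: [0.3, 0.4, 0.0]
opening: 0.0855
[0.4175472  0.2117553  0.22574442]
((0.5768, -0.2597, 'r', 23.8, 'med', [0.5756, -0.2587, 0.1345]), 235) ((0.4566, -0.1117, 'r', 23.8, 'med', [0.456, -0.1106, 0.1348]), 232)
121 ((418.6759033203125, 215.7755889892578), 19.320161819458008)
130 ((419.7565002441406, 270.7164611816406), 18.880170822143555)
```

View pics/b5.png

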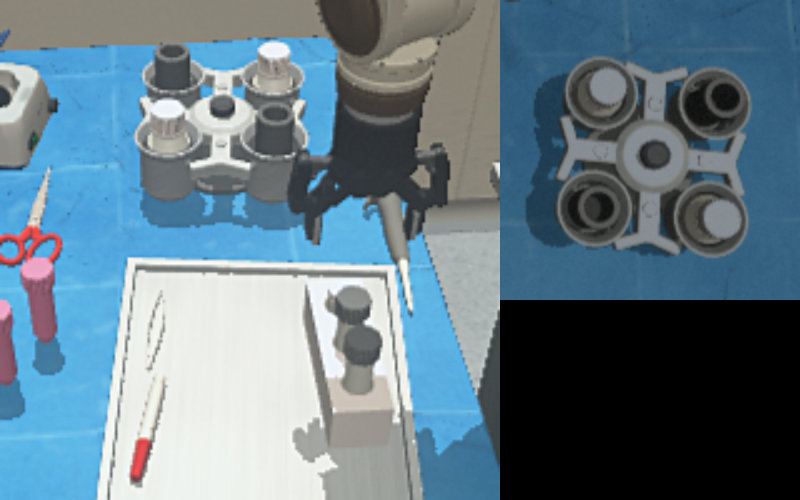

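Both sleeves are seated, with tops at z 0.1345 and 0.1348. Now tall tube B, the middle hole, with the dark grey cap at about (391,231) in the side view.

```bash
python3 -m handwheel '[[0.0015,0.0005,0.02,0,0,0],[0,0,0.025,0,0,0],[0,0,0.025,0,0,0],[0,0,0.014,0,0,0],[0,0,0.008,0,0,0],[0,0,0,0,0,0],[0,0,0,0,0,0],[0,0,0,0,0,0]]'
python3 -m handwheel '[[0,0,0,0,0,0],[0,0,0,0,0,0],[0,0,0,0,0,0],[0,0,0,0,0,0],[0,0,0,0,0,0],[0,0,0,0,0,0],[0,0,0,0,0,0],[0,0,0,0,0,0]]' -1 40
python3 -m handwheel '[[0,0,0,0,0,0],[0,0,0,0,0,0],[0,0,-0.005,0,0,0],[0,0,-0.01,0,0,0],[0,0,-0.02,0,0,0],[0,0,-0.025,0,0,0],[0,0,-0.025,0,0,0],[0,0,-0.025,0,0,0]]'
python3 -m handwheel '[[0,0,-0.025,0,0,0],[0,0,-0.015,0,0,0],[0,0,0,0,0,0],[0,0,0,0,0,0],[0,0,0,0,0,0],[0,0,0,0,0,0],[0,0,0,0,0,0],[0,0,0,0,0,0]]'
```

```text
time: 29.72
ee_pos: [0.4185, 0.214, 0.1347]
tcp_rot: [179.9, -0.0, 90.0]
wrist_force: [0.2, -0.1, 0.3]
opening: 0.0857
time: 30.38
ee_pos: [0.4179, 0.2142, 0.1337]
tcp_rot: [180.0, -0.0, 90.1]
wrist_force: [-0.2, -0.2, 5.5]
opening: 0.0328
time: 31.05
ee_pos: [0.4176, 0.214, 0.245]
tcp_rot: [-180.0, 0.0, 90.0]
wrist_force: [0.1, 0.9, -0.7]
opening: 0.0325
time: 31.72
ee_pos: [0.4176, 0.214, 0.2826]
tcp_rot: [-179.9, 0.0, 90.0]
wrist_force: [0.4, -0.3, -0.7]
opening: 0.0327
```

```bash
python3 -m handwheel '[[-0.0315,0.0106,-0.01,0,0,0],[-0.0315,0.0106,0,0,0,0],[-0.0315,0.0106,0,0,0,0],[-0.0315,0.0106,0,0,0,0],[-0.0315,0.0106,0,0,0,0],[-0.0315,0.0106,0,0,0,0],[-0.0315,0.0106,0,0,0,0],[-0.0315,0.0106,0,0,0,0]]'
python3 -m handwheel '[[-0.0315,0.0106,0,0,0,0],[-0.0315,0.0106,0,0,0,0],[-0.0315,0.0106,0,0,0,0],[-0.0315,0.0106,0,0,0,0],[-0.0315,0.0106,0,0,0,0],[-0.0315,0.0106,0,0,0,0],[-0.0315,0.0106,0,0,0,0],[0,0,0,0,0,0]]'
python3 -m handwheel '[[0,0,0,0,0,0],[0,0,0,0,0,0],[0,0,0,0,0,0],[0,0,0,0,0,0],[0,0,0,0,0,0],[0,0,0,0,0,0],[0,0,0,0,0,0],[0,0,0,0,0,0]]'
cat >> h.py <<'E'
def held(p,rad=.014,z=(.05,.085)):
    "axis position of the held tube at heights z below TCP, both views, radius-constrained fit at two heights"
    for n in("top","side"):
        c=cams.camera(n); q=cloud(c)
        for z0,z1 in((.03,.055),(.06,.095)):
            m=(q[...,2]<p[2]-z0)&(q[...,2]>p[2]-z1)&(c["depth"]>0)&(np.hypot(q[...,0]-p[0],q[...,1]-p[1])<.022); Q=q[m]
            if len(Q)<8: print(n,z0,len(Q)); continue
            r=least_squares(lambda a:np.hypot(Q[:,0]-a[0],Q[:,1]-a[1])-rad,p[:2],loss="soft_l1",f_scale=.001); print(n,z0,(r.x-p[:2]).round(4),r.x.round(4),len(Q))
E
python3 - <<'E'
from h import *
p=monitor.get_obs()["ee_pos"]; print(p); held(p)
s=cams.camera("side"); print(circ(s,316,138,14,.128,.138))
t=cams.camera("top")
a=cv2.resize(s["img"][50:210,270:430],(500,500)); b=cv2.resize(t["img"][160:310,330:480],(300,300))
k=np.zeros((500,800,3),np.uint8); k[:,:500]=a; k[:300,500:]=b; cv2.imwrite("pics/b6.png",k[:,:,::-1])
E
```

```text
time: 32.38
ee_pos: [0.5029, -0.0395, 0.293]
tcp_rot: [-180.0, -0.0, 90.0]
wrist_force: [-0.3, 0.5, -1.0]
opening: 0.0326
time: 33.05
ee_pos: [0.5779, -0.2631, 0.2901]
tcp_rot: [-179.8, -0.0, 89.8]
wrist_force: [0.8, -0.4, -0.8]
opening: 0.0323
time: 33.72
ee_pos: [0.5772, -0.258, 0.2935]
tcp_rot: [180.0, 0.0, 90.1]
wrist_force: [0.3, -0.3, -0.7]
opening: 0.0326
[ 0.57717371 -0.25796966  0.29349481]
top 0.03 [-0.0003 -0.0015] [ 0.5769 -0.2595] 67
top 0.06 [-0.0003 -0.0015] [ 0.5769 -0.2595] 82
side 0.03 [ 0.0015 -0.0013] [ 0.5787 -0.2593] 64
side 0.06 [ 0.001 -0.001] [ 0.5782 -0.2589] 84
((0.5877, -0.2101, 'r', 72.1, 'med', [0.5782, -0.2494, 0.1338]), 93)
```

View pics/b6.png

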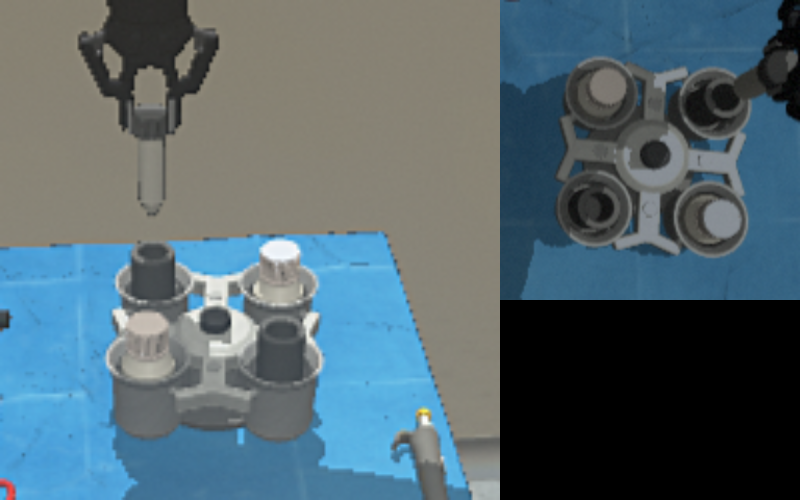

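The tube hangs straight, 0.2 mm off the sleeve axis in the same view. I lower it with force checks.

```bash
python3 -m handwheel '[[0,0,0.015,0,0,0],[0,0,0.015,0,0,0],[0,0,0.01,0,0,0],[0,0,0.008,0,0,0],[0,0,0.008,0,0,0],[0,0,0.006,0,0,0],[0,0,0,0,0,0],[0,0,0,0,0,0]]'
python3 -m handwheel '[[0,0,0.008,0,0,0],[0,0,0.008,0,0,0],[0,0,0.008,0,0,0],[0,0,0.008,0,0,0],[0,0,0,0,0,0],[0,0,0,0,0,0],[0,0,0,0,0,0],[0,0,0,0,0,0]]'
```

```text
time: 34.58
ee_pos: [0.5771, -0.2583, 0.2314]
tcp_rot: [-180.0, -0.0, 90.0]
wrist_force: [1.0, 0.5, -0.6]
opening: 0.0326
time: 35.25
ee_pos: [0.5773, -0.2583, 0.1998]
tcp_rot: [180.0, 0.0, 90.0]
wrist_force: [0.3, -0.1, -0.9]
opening: 0.0326
```

```bash
python3 -m handwheel '[[0,0,0.008,0,0,0],[0,0,0.008,0,0,0],[0,0,0.007,0,0,0],[0,0,0.005,0,0,0],[0,0,0.004,0,0,0],[0,0,0.002,0,0,0],[0,0,0,0,0,0],[0,0,0,0,0,0]]'
```

```text
time: 35.92
ee_pos: [0.5772, -0.2583, 0.1654]
tcp_rot: [180.0, -0.0, 90.0]
wrist_force: [0.1, -0.2, 0.1]
opening: 0.0326
```

```bash
python3 -m handwheel '[[0,0,0.0012,0,0,0],[0,0,0,0,0,0],[0,0,0,0,0,0],[0,0,0,0,0,0],[0,0,0,0,0,0],[0,0,0,0,0,0],[0,0,0,0,0,0],[0,0,0,0,0,0]]'
python3 -m handwheel '[[0,0,0,0,0,0],[0,0,0,0,0,0],[0,0,0,0,0,0],[0,0,0,0,0,0],[0,0,0,0,0,0],[0,0,0,0,0,0],[0,0,-0.005,0,0,0],[0,0,-0.01,0,0,0]]' 1
python3 -m handwheel '[[0,0,-0.025,0,0,0],[0,0,-0.025,0,0,0],[0,0,-0.025,0,0,0],[0,0,0,0,0,0],[0.033,-0.0099,0,0,0,0],[0.033,-0.0099,0,0,0,0],[0.033,-0.0099,0,0,0,0],[0.033,-0.0099,0,0,0,0]]'
python3 -m handwheel '[[0.033,-0.0099,0,0,0,0],[0.033,-0.0099,0,0,0,0],[0.033,-0.0099,0,0,0,0],[0.033,-0.0099,0,0,0,0],[0.033,-0.0099,0,0,0,0],[0.033,-0.0099,0,0,0,0],[0.033,-0.0099,0,0,0,0],[0.033,-0.0099,0,0,0,0]]'
python3 -m handwheel '[[0.033,-0.0099,0,0,0,0],[0.033,-0.0099,0,0,0,0],[0.033,-0.0099,0,0,0,0],[0.033,-0.0099,0,0,0,0],[0,0,0.025,0,0,0],[0,0,0,0,0,0],[0,0,0,0,0,0],[0,0,0,0,0,0]]'
python3 - <<'E'
from h import *
t=cams.camera("top"); s=cams.camera("side"); print(monitor.get_obs()["ee_pos"])
print(circ(t,440,205,20,.15,.19),circ(t,373,258,20,.125,.15),circ(s,316,125,14,.15,.19))
a=cv2.resize(s["img"][90:290,250:450],(500,500)); b=cv2.resize(t["img"][160:310,330:480],(300,300))
k=np.zeros((500,800,3),np.uint8); k[:,:500]=a; k[:300,500:]=b; cv2.imwrite("pics/b7.png",k[:,:,::-1])
E
```

```text
time: 36.58
ee_pos: [0.5772, -0.2583, 0.1641]
tcp_rot: [180.0, 0.0, 90.0]
wrist_force: [-0.6, -0.3, -0.6]
opening: 0.0327
time: 37.25
ee_pos: [0.5767, -0.258, 0.1785]
tcp_rot: [-179.9, -0.0, 90.0]
wrist_force: [0.9, 0.2, -0.2]
opening: 0.0855
time: 37.92
ee_pos: [0.5369, -0.1252, 0.2547]
tcp_rot: [180.0, 0.0, 90.0]
wrist_force: [0.5, 1.5, 0.4]
opening: 0.0852
time: 38.58
ee_pos: [0.4573, 0.1391, 0.2551]
tcp_rot: [179.9, -0.0, 90.0]
wrist_force: [0.0, 0.1, 0.2]
opening: 0.0855
time: 39.25
ee_pos: [0.4186, 0.269, 0.2302]
tcp_rot: [180.0, -0.0, 90.0]
wrist_force: [-0.1, 0.3, 0.4]
opening: 0.0856
[0.41901039 0.26893108 0.23044813]
((0.5768, -0.2594, 'r', 18.8, 'med', [0.5748, -0.2564, 0.1708]), 259) ((0.4568, -0.1118, 'r', 24.0, 'med', [0.456, -0.1106, 0.1347]), 233) ((0.5776, -0.2559, 'r', 19.3, 'med', [0.5794, -0.2493, 0.1686]), 106)
```

View pics/b7.png

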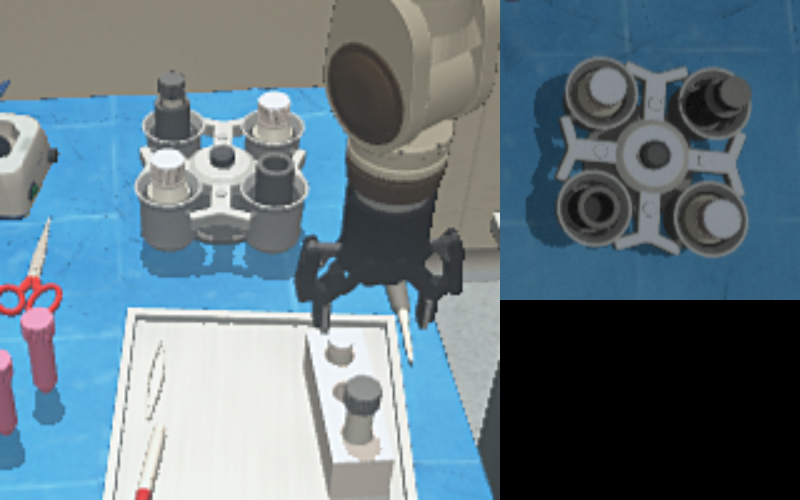

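The first tall tube is seated, with its cap at z 0.171 on the sleeve axis. Now the second.

```bash
python3 -m handwheel '[[0,0,0.025,0,0,0],[0,0,0.025,0,0,0],[0,0,0.025,0,0,0],[0,0,0.014,0,0,0],[0,0,0.007,0,0,0],[0,0,0,0,0,0],[0,0,0,0,0,0],[0,0,0,0,0,0]]'
python3 -m handwheel '[[0,0,0,0,0,0],[0,0,0,0,0,0],[0,0,0,0,0,0],[0,0,0,0,0,0],[0,0,0,0,0,0],[0,0,0,0,0,0],[0,0,0,0,0,0],[0,0,0,0,0,0]]' -1 40
python3 -m handwheel '[[0,0,0,0,0,0],[0,0,0,0,0,0],[0,0,-0.005,0,0,0],[0,0,-0.01,0,0,0],[0,0,-0.02,0,0,0],[0,0,-0.025,0,0,0],[0,0,-0.025,0,0,0],[0,0,-0.025,0,0,0]]'
python3 -m handwheel '[[0,0,-0.025,0,0,0],[0,0,-0.025,0,0,0],[-0.02,0.002,0,0,0,0],[-0.033,0.0035,0,0,0,0],[-0.033,0.0035,0,0,0,0],[-0.033,0.0035,0,0,0,0],[-0.033,0.0035,0,0,0,0],[-0.033,0.0035,0,0,0,0]]'
```

```text
time: 40.02
ee_pos: [0.4191, 0.2698, 0.1347]
tcp_rot: [179.9, -0.1, 90.0]
wrist_force: [-0.4, -0.2, 0.7]
opening: 0.0855
time: 40.68
ee_pos: [0.4185, 0.2697, 0.1335]
tcp_rot: [180.0, -0.0, 90.0]
wrist_force: [-0.8, 0.9, 5.1]
opening: 0.0324
time: 41.35
ee_pos: [0.4181, 0.2694, 0.2447]
tcp_rot: [-180.0, 0.0, 90.0]
wrist_force: [0.5, 0.1, 0.2]
opening: 0.0329
time: 42.02
ee_pos: [0.4377, 0.0831, 0.2937]
tcp_rot: [180.0, -0.0, 90.1]
wrist_force: [-0.0, -0.4, -0.2]
opening: 0.0328
```

```bash
python3 -m handwheel '[[-0.0324,0.0033,0,0,0,0],[-0.0324,0.0033,0,0,0,0],[-0.0324,0.0033,0,0,0,0],[-0.0324,0.0033,0,0,0,0],[-0.0324,0.0033,0,0,0,0],[-0.0324,0.0033,0,0,0,0],[0,0,0,0,0,0],[0,0,0,0,0,0]]'
python3 -m handwheel '[[0,0,0,0,0,0],[0,0,0,0,0,0],[0,0,0,0,0,0],[0,0,0,0,0,0],[0,0,0,0,0,0],[0,0,0,0,0,0],[0,0,0,0,0,0],[0,0,0,0,0,0]]'
python3 - <<'E'
from h import *
p=monitor.get_obs()["ee_pos"]; print(p); held(p)
E
```

```text
time: 42.68
ee_pos: [0.4578, -0.1112, 0.2933]
tcp_rot: [-180.0, -0.0, 89.9]
wrist_force: [0.8, 0.9, -0.1]
opening: 0.033
time: 43.35
ee_pos: [0.458, -0.1096, 0.2931]
tcp_rot: [180.0, 0.0, 90.1]
wrist_force: [1.3, 0.1, -0.5]
opening: 0.0327
[ 0.45797726 -0.10962331  0.29310598]
top 0.03 [-0.0004 -0.002 ] [ 0.4576 -0.1116] 18
top 0.06 [-0.0007 -0.0021] [ 0.4573 -0.1117] 35
side 0.03 [ 0.0009 -0.001 ] [ 0.4589 -0.1106] 71
side 0.06 [ 0.0001 -0.0021] [ 0.4581 -0.1118] 84
```

```bash
python3 -m handwheel '[[0,-0.0006,0.015,0,0,0],[0,0,0.015,0,0,0],[0,0,0.01,0,0,0],[0,0,0.008,0,0,0],[0,0,0.008,0,0,0],[0,0,0.006,0,0,0],[0,0,0,0,0,0],[0,0,0,0,0,0]]'
python3 -m handwheel '[[0,0,0.008,0,0,0],[0,0,0.008,0,0,0],[0,0,0.008,0,0,0],[0,0,0.008,0,0,0],[0,0,0,0,0,0],[0,0,0,0,0,0],[0,0,0,0,0,0],[0,0,0,0,0,0]]'
```

```text
time: 44.12
ee_pos: [0.4573, -0.1098, 0.2312]
tcp_rot: [-180.0, -0.0, 90.0]
wrist_force: [-0.3, -1.1, 0.0]
opening: 0.0327
time: 44.78
ee_pos: [0.4575, -0.1098, 0.1995]
tcp_rot: [180.0, 0.0, 90.0]
wrist_force: [-0.3, -0.6, 0.1]
opening: 0.0326
```

```bash
python3 -m handwheel '[[0,0,0.008,0,0,0],[0,0,0.008,0,0,0],[0,0,0.007,0,0,0],[0,0,0.005,0,0,0],[0,0,0.004,0,0,0],[0,0,0.003,0,0,0],[0,0,0,0,0,0],[0,0,0,0,0,0]]'
```

```text
time: 45.45
ee_pos: [0.4574, -0.1098, 0.1641]
tcp_rot: [180.0, 0.0, 90.0]
wrist_force: [-0.6, 0.5, -0.7]
opening: 0.0328
```

Seated height matches the first tube, so I release, retreat up and to the left, and check.

```bash
python3 -m handwheel '[[0,0,0,0,0,0],[0,0,0,0,0,0],[0,0,0,0,0,0],[0,0,0,0,0,0],[0,0,0,0,0,0],[0,0,0,0,0,0],[0,0,-0.005,0,0,0],[0,0,-0.01,0,0,0]]' 1
python3 -m handwheel '[[0,0,-0.025,0,0,0],[0,0,-0.025,0,0,0],[0,0,-0.025,0,0,0],[0,0,-0.02,0,0,0],[0.03,0,0,0,0,0],[0.035,0,0,0,0,0],[0.035,0,0,0,0,0],[0.035,0,0,0,0,0]]'
python3 -m handwheel '[[0.035,0,0,0,0,0],[0.035,0,0,0,0,0],[0.035,0,0,0,0,0],[0.035,0,0,0,0,0],[0,0,0,0,0,0],[0,0,0,0,0,0],[0,0,0,0,0,0],[0,0,0,0,0,0]]'
python3 - <<'E'
from h import *
t=cams.camera("top"); s=cams.camera("side")
for k,u,v,a,b in(("tube far",440,205,.15,.19),("tube near",371,255,.15,.19),("bottle",436,262,.125,.15),("loaded",381,203,.125,.15)): print(k,circ(t,u,v,17,a,b))
print(rims(t)[1].round(4).tolist())
a=cv2.resize(s["img"][90:250,270:430],(500,500)); b=cv2.resize(t["img"][160:310,330:480],(300,300))
k=np.zeros((500,800,3),np.uint8); k[:,:500]=a; k[:300,500:]=b; cv2.imwrite("pics/b8.png",k[:,:,::-1])
E
```

```text
time: 46.12
ee_pos: [0.4569, -0.1097, 0.1787]
tcp_rot: [-179.9, -0.0, 90.0]
wrist_force: [-0.4, -0.3, -1.0]
opening: 0.0854
time: 46.78
ee_pos: [0.4571, 0.0265, 0.2753]
tcp_rot: [179.9, -0.0, 90.0]
wrist_force: [0.5, -0.4, 0.1]
opening: 0.0855
time: 47.45
ee_pos: [0.4573, 0.1644, 0.2746]
tcp_rot: [180.0, 0.0, 90.0]
wrist_force: [0.2, -0.1, 0.5]
opening: 0.0856
tube far ((0.5768, -0.2593, 'r', 18.4, 'med', [0.5749, -0.2564, 0.1708]), 262)
tube near ((0.4561, -0.1106, 'r', 17.8, 'med', [0.4554, -0.1078, 0.1707]), 223)
bottle ((0.4421, -0.2453, 'r', 21.6, 'med', [0.4427, -0.2429, 0.1389]), 326)
loaded ((0.5902, -0.1271, 'r', 21.6, 'med', [0.5893, -0.1256, 0.139]), 295)
[[0.5901, -0.1266], [0.4566, -0.1123], [0.4423, -0.2459], [0.5759, -0.2601]]
```

View pics/b8.png

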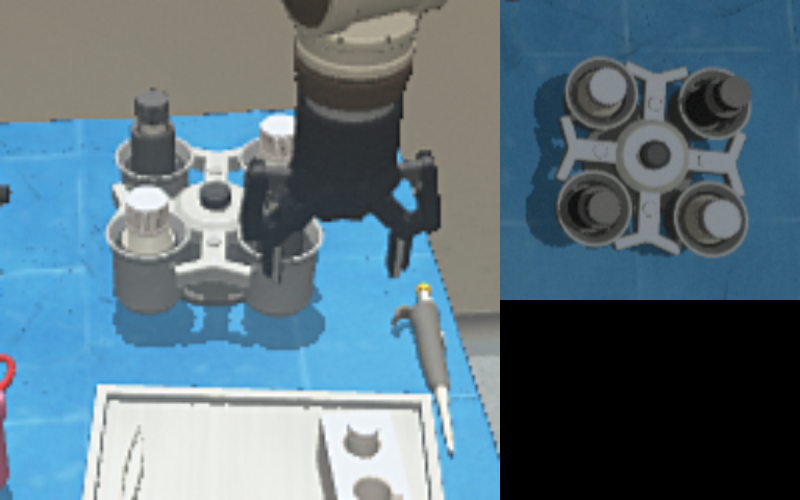

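All four places check out: centres within 2 mm, caps at the required heights, and the arm clear. I hand in.

```bash
python3 -c "
from h import *
print(order.job_done())"
```

```text
the job is handed in; nothing more can be done
None
```

The rotor is loaded and the job was handed in at about 47.5 s of the 128 s allowed. `order.job_done()` gave no verdict, so the checks below are my own.

- **Loading:** the second bottle stands in the bucket opposite the loaded one. A sleeve is in each of the other two buckets, with a tall grey-capped tube in each.
- **Left alone:** the loaded bottle, the short tube and the pink look-alikes were not touched.
- **Last top view:** every bottle and tube cap is within about 2 mm of its fitted bucket axis. Cap tops read 0.139 m for the bottles (0.138 expected) and 0.171 m for the tubes (0.170 expected).
- **Sleeves:** I measured their tops at about 0.135 m (0.134 expected) before the tubes went in, because the tubes hide them afterwards.
- **Loaded bottle:** it reads within 1 mm of its starting place.
- **Gripper:** it is open and clear of everything.

- **Disagreements:** the two cameras differed by about 2 mm, which is within the stated calibration, so I averaged them or compared points within one view. I overshot by one row while carrying the second sleeve and corrected it while still high up.
- **Not checked:** in the last side view the arm hid most of the near tube, so its seating rests on the top view and the release height. I judged tilt only from the pictures and the cap positions.

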